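# Seat a sample block on a locating stage and swing the clip over

### The job

Seat the black sample block on the grey stage plate with fingertip pushes: first push the middle of its near side away from you until it sits square against the two far pins, then push the middle of its right side to the left, along those pins, until it meets the single left pin, and last push the clip's red peg round clockwise to its stop, so that the clip's blade lies over the block's corner. Push gently and do not pick anything up. The small gold chip stub rides along on the block: leave it standing there untouched, and leave the things round the stage where they are.

Things in the scene. Friction and masses are not known exactly. Their poses are not given: they have to be found in the camera images.
- stage: Dark grey anodised stage plate fixed to the bench, 170 mm (its x) by 190 mm (its y), 8 mm thick. Origin: centre of its underside, on the bench top; x points away from the robot (plate turned up to 0.25 rad either way), y left, z up. Three fixed upright pins of polished, slick steel, 10 mm across, 21 mm high above the plate, locate the block; home, the block's centre is at (12.5, 12.5) mm in the plate's x, y.
- far_pin_left (a point): Top of the left one of the two far pins, 29 mm above the bench; at (73.5, 44) mm in the plate's x, y.
- far_pin_right (a point): Top of the right one of the two far pins, 29 mm above the bench; at (73.5, -34) mm in the plate's x, y.
- left_pin (a point): Top of the single pin on the left, 29 mm above the bench; at (12, 73.5) mm in the plate's x, y.
- sample_block: Loose square black block, 113 x 113 x 28 mm, 0.15 to 0.3 kg, lying on the plate; origin at the centre of its underside, axes roughly along the plate's (turned up to 0.08 rad). Its upright sides lie 56 mm from its centre. It begins 10 to 16 mm short of home both away from the robot and to the left. It slides on the plate at 1 to 4 N and may check for a moment at the first pin it meets; 5 to 10 N squares it up.
- chip_stub: Gold coated chip, 16 x 21 mm, on a small brass foot 12 mm across, 12 mm high in all and 12 g, standing loose on top of the block near its middle; origin at the centre of its underside, z up.
- clip (a joint): Angle of the steel swing clip about its upright pivot, rad: 0 with the blade pointing along the plate's -x (to the robot), growing clockwise from above; at 1.57 it points along +y, over the block; stop at 1.92. Starts at 0 to 0.3; friction (0.6 N at the peg) keeps it where it is left. Blade 75 mm long, 14 mm wide, 39.5 to 44.5 mm above the bench, 3.5 mm over the block.
- clip_pivot (a point): Point on the clip's pivot axis at the top face of the blade, 44.5 mm above the bench top, at (-40, -84) mm in the plate's x, y; it stands on a post 13 mm across (foot 18 mm); a screw head 11 mm across rises 3 mm above it.
- clip_peg (a point): Tip of the clip's upright red peg, 11 mm in diameter, 45 mm from the pivot along the blade; the peg rises 19 mm above the blade, from 44.5 to 63.5 mm above the bench top.
- amber_vial: Bystander: amber glass vial with a white cap, 27 mm across, 60 mm high, standing loose on the bench beyond the plate; origin at the centre of its underside.
- ring_lens: Bystander: lens in a black ring on a steel pedestal post, 32 mm across, 66 mm high, standing loose on the bench beyond the plate; origin at the centre of its underside.
- dish: Bystander: clear petri dish, 60 mm across, 15 mm high, on the bench left of the plate; origin at the centre of its underside.
- tape_roll: Bystander: roll of black tape lying flat, 55 mm across, 19 mm high, on the bench right of the plate; origin at the centre of its underside.

How it is judged:
By the outcome, as a careful person would: the job done as asked, in the order asked, and still so for the second after the job is handed in, with the robot touching nothing.
It also fails if it takes over 51 s, if anything falls off the work surface, if the arm or the gripper's body presses on something with over 40 N, if the wrist force passes 120 N, or if a joint passes its speed limit or range.

### The arm

A 6-joint arm with a two-finger parallel gripper is mounted at the origin on a cart in front of the work surface, level with it; the furniture and walls round the work are solid. World frame = base frame: x ahead of the robot, y to its left, z up, the work surface at z = 0. Lengths are in m, angles in rad, forces in N, time in s.
With the tool pointing down it reaches from about 0.375 to 0.925 m from the base axis. Payload 5.7 kg.
Tool frame: the origin (TCP) lies between the finger pads; the fingertips stand 17 mm ahead of it and the grasp point (between the pads) lies 2 mm behind it; z points along the fingers, y is the direction in which the jaws open and shut (so a half turn about z gives the same grasp; the last joint's range is limited). The gripper opens to 88 mm and grips with 3 to 60 N. Pads are 20 mm wide; open, the fingers measure 115 mm over their backs; the gripper's body (75 mm by 178 mm) begins 61 mm behind the grasp point.
Start: joints at [1.048, 0.359, 1.51, -0, 1.272, -0.115], TCP at [0.238, 0.551, 0.24] pointing down, gripper open.
Joint ranges: [-2.97, 2.97], [-1.01, 2.36], [0.21, 2.38], [-0.96, 4.11], [0.2, 2.71], [-2.98, 2.98]. Speed limits (rad/s): [2.39, 2.39, 3.14, 3.14, 3.14, 3.14].

### API

Orientations are given as [roll, pitch, yaw] about the fixed x, y, z axes, in that order (R = Rz(yaw) Ry(pitch) Rx(roll)).
In Python, from bench import robot gives the robot as it stands.
- The arm moves only by the tool apply_moves, never from a script. Its argument "moves" is a list of rows, each an object of numbers: "dx", "dy", "dz": the shift along the world's x, y, z in mm; "wx", "wy", "wz": the turn, a rotation vector about the world's x, y, z in rad; "grip": the closure, from 0 (fully open) to 1 (shut). A call has 1 to 5 rows; each row shifts and turns the commanded pose from where the row before left it; what a row does not reach is not made up. A row lasts 1/8 s, in which the tool goes at most 62.5 mm and 10.7 degrees, less where a joint would pass 70% of its speed; a pose out of reach is approached as far as the arm can. A call is refused whole if a number of a shift passes 62.5 or a number of a turn 0.188, either way. A call with a gripper value outside its range is refused whole. The fingers move at their own pace and stop on an object; "squeeze" is the grip in N (left out, the last holds). Time passes only in rows, so rows that do not move let the fingers close. It gives the time, the measured TCP pose, the force and the opening at its end, in the units of the state.
- robot.get_state(): the state, without advancing time (a new reading comes with each control period).
- robot.grab_frame(name): name is "scene" or "top" or "wrist"; returns the picture (420x560x3 uint8, red, green, blue); there is no depth.
- robot.camera_params(name): a dict with "fx", "fy", "cx", "cy" (pixels), "T" (4x4, takes a point from camera to world coordinates). Camera axes: x right, y up, looking along -z (the intrinsics and any distortion apply to the point x, -y, -z); pixel columns grow to the right and rows downward; lengths in m; the calibration is good to about 2 mm. The wrist camera is an equidistant fisheye: a pixel r from the principal point sees the ray r / f radians off the axis. A picture is of the moment at which its call begins: read the wrist's pose just before it. camera_params takes no time and is no camera call; for the wrist camera it gives the pose at the moment of the call.
- robot.finish_job(): hands the job in, once; it reports no verdict.
The state is a dict: "time": time; "joints": joint angles; "joint_vel": joint speeds; "effort": joint torques, N m; "tcp_pos": TCP position; "ee_rot": TCP orientation; "force": force on the tool from outside, world axes, zero at the start; "torque": the same for the moment, N m; "opening": finger opening in m.
Only numpy, scipy, OpenCV 4.12 (cv2) and the standard library are available. Lean on these libraries where they do the work, as an engineer would, in place of code of your own. Each camera call takes 0.05 s, during which the arm holds its last target.

## Working session

There is one attempt and no reset: what is moved stays moved. The work goes in short steps, Python scripts to look and compute and a tool call to move; the robot and the scene stay as the last step left them, time stands still between calls to the robot, and variables do not carry over. Pictures are saved under pics/ and viewed, and the job is handed in when it is done.

Besides the shell and the picture viewer there is one more tool, called as name(argument=value, ...) on one line, values as JSON. apply_moves: Moves the arm, as the interface text tells. Its arguments: {"type":"object","properties":{"moves":{"type":"array"},"squeeze":{"type":"number"}},"required":["moves"]}

```bash
mkdir -p pics; python3 - <<'E'
from bench import robot
import cv2,numpy as np
for n in ["scene","top","wrist"]:
    p=robot.camera_params(n); print(n,{k:(np.round(v,4).tolist()) for k,v in p.items() if not isinstance(v,str)})
    cv2.imwrite(f"pics/{n}0.png",cv2.cvtColor(robot.grab_frame(n),cv2.COLOR_RGB2BGR))
print(robot.get_state())
E
```

```text
scene {'fx': 501.8692, 'fy': 501.8692, 'cx': 274.7916, 'cy': 205.5507, 'T': [[0.8179, 0.3753, -0.436, 0.1799], [-0.5749, 0.5612, -0.5954, -0.6151], [0.0212, 0.7377, 0.6748, 0.7707], [0.0, 0.0, 0.0, 1.0]]}
top {'fx': 381.4736, 'fy': 381.4736, 'cx': 274.3693, 'cy': 208.3492, 'T': [[0.0126, 0.989, -0.1471, 0.4737], [-0.9999, 0.0121, -0.004, -0.028], [-0.0022, 0.1471, 0.9891, 1.0314], [0.0, 0.0, 0.0, 1.0]]}
wrist {'fx': 325.1923, 'fy': 325.1923, 'cx': 280.2757, 'cy': 210.0987, 'T': [[0.3962, -0.888, -0.2335, 0.1728], [0.9182, 0.3828, 0.1022, 0.5778], [-0.0013, -0.2549, 0.967, 0.3831], [0.0, 0.0, 0.0, 1.0]]}
{'time': 0.15, 'joints': array([ 1.04788787e+00,  3.59315274e-01,  1.51113860e+00,  2.16410189e-05,
        1.27245869e+00, -1.15124777e-01]), 'joint_vel': array([-7.27188107e-04, -6.69977839e-04, -3.29870612e-03,  9.02358000e-04,
        4.58937591e-04, -9.11302891e-05]), 'effort': array([ 9.22891959e-04, -5.15755105e+01, -2.71010953e+01,  6.76665246e-02,
        3.06016160e-02, -1.18355256e-04]), 'tcp_pos': array([0.23772409, 0.5503875 , 0.23903433]), 'ee_rot': array([-3.14028385e+00, -1.72158895e-04,  2.73380249e+00]), 'force': array([0.30947897, 0.29587582, 0.10701417]), 'torque': array([-0.07617442, -0.0082047 ,  0.0783688 ]), 'opening': 0.08780571744733794}
```

View pics/top0.png

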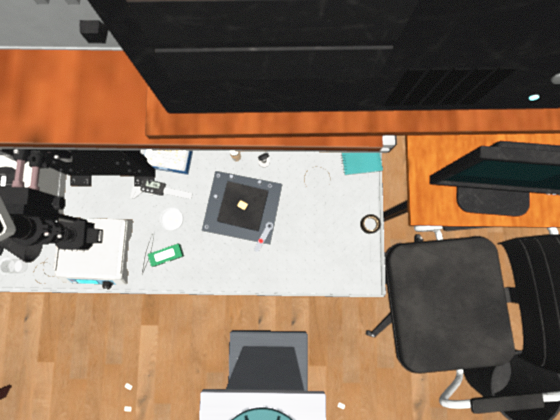

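View pics/scene0.png

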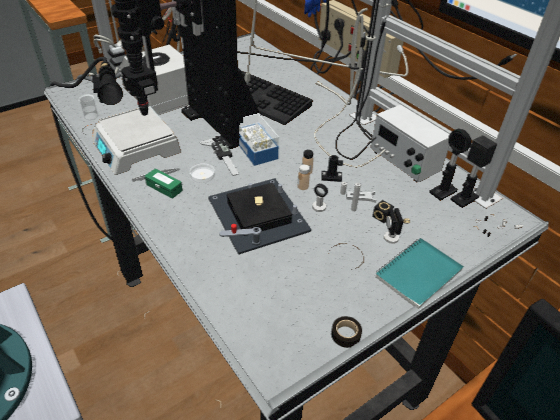

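```bash
python3 - <<'E'
import cv2
a=cv2.imread("pics/top0.png");cv2.imwrite("pics/top0z.png",cv2.resize(a[110:300,190:390],None,fx=4,fy=3.15 if 0 else 4,interpolation=cv2.INTER_CUBIC)[:600] if 0 else cv2.resize(a[130:280,190:390],None,fx=4,fy=4,interpolation=cv2.INTER_CUBIC))
E
```

```text
(no output)
```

The top view shows the plate at about (242,207), with the block turned on it, the red peg at about (262,240), the dish at (172,218) and the vial and lens at (236,156) and (264,158). I'll zoom in.

View pics/top0z.png

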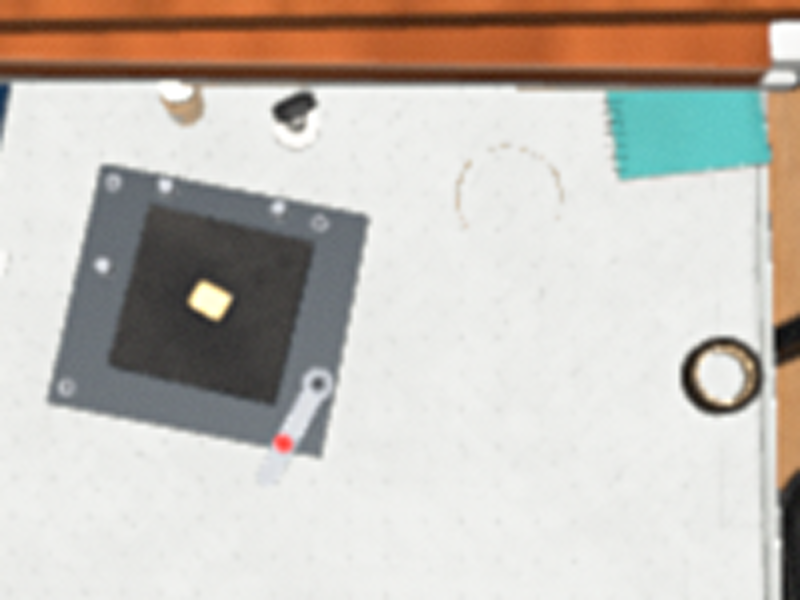

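```bash
python3 - <<'E'
import cv2
a=cv2.imread("pics/scene0.png");cv2.imwrite("pics/scene0z.png",cv2.resize(a[150:270,190:350],None,fx=5,fy=5,interpolation=cv2.INTER_CUBIC))
E
```

```text
(no output)
```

View pics/scene0z.png

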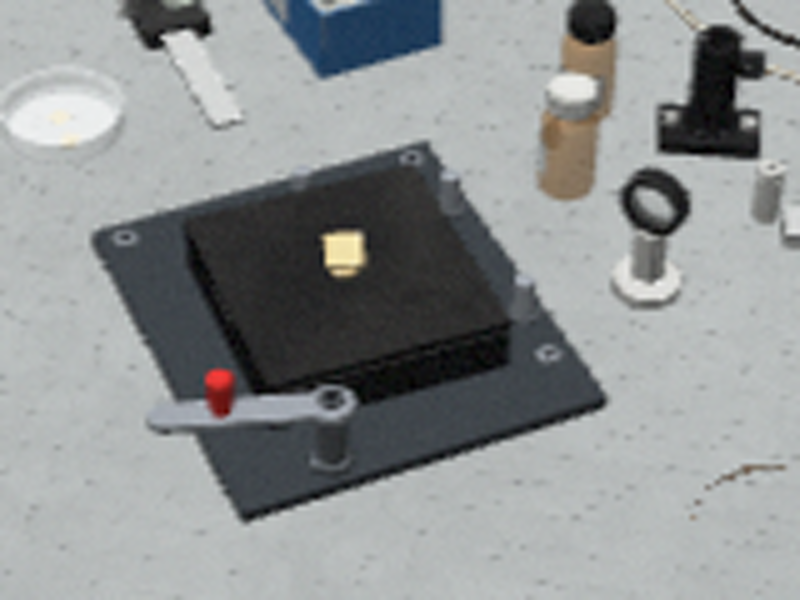

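```bash
cat > h.py <<'E'
from bench import robot
import numpy as np, cv2
from scipy.optimize import least_squares
def proj(P,name,par=None):
    p=par or robot.camera_params(name); T=np.array(p["T"]); P=np.atleast_2d(P)
    c=(P-T[:3,3])@T[:3,:3]; c=c*[1,-1,-1]
    if name=="wrist":
        r=np.hypot(c[:,0],c[:,1]); th=np.arctan2(r,c[:,2]); s=th/np.maximum(r,1e-9)
        return np.c_[p["fx"]*c[:,0]*s+p["cx"],p["fy"]*c[:,1]*s+p["cy"]]
    return np.c_[p["fx"]*c[:,0]/c[:,2]+p["cx"],p["fy"]*c[:,1]/c[:,2]+p["cy"]]
def w(loc,pose):  # loc Nx3 in mm, pose x,y(m),yaw
    loc=np.atleast_2d(np.array(loc,float))/1000; c,s=np.cos(pose[2]),np.sin(pose[2])
    return np.c_[pose[0]+c*loc[:,0]-s*loc[:,1],pose[1]+s*loc[:,0]+c*loc[:,1],loc[:,2]]
def uz(z,f,o): return (np.array(z,float)+.5)/f-.5+np.array(o)
def fit(obs,x0): # obs list (name,par,loc,px)
    f=lambda x: np.concatenate([(proj(w(l,x),n,p)-q).ravel() for n,p,l,q in obs])
    r=least_squares(f,x0,loss="soft_l1"); return r.x,f(r.x).reshape(-1,2)
STAGE=[(85,95,8),(85,-95,8),(-85,-95,8),(-85,95,8),(73.5,44,29),(73.5,-34,29),(12,73.5,29),(-40,-84,47.5)]
BLK=[(56.5,56.5,36),(56.5,-56.5,36),(-56.5,-56.5,36),(-56.5,56.5,36)]
E
python3 - <<'E'
from h import *
pt,ps=robot.camera_params("top"),robot.camera_params("scene")
t=uz([(100,164),(369,216),(322,458),(48,402),(165,186),(278,207),(102,265),(317,382)],4,(190,130))
s=uz([(428,143),(606,402),(245,520),(95,237),(450,174),(524,282),(302,172),(335,397)],5,(190,150))
for o in ([("top",pt,STAGE,t)],[("scene",ps,STAGE,s)],[("top",pt,STAGE,t),("scene",ps,STAGE,s)]):
    x,r=fit(o,[.5,.05,-.2]); print(x.round(4)); print(r.round(1).tolist())
st=x
bt=uz([(148,205),(314,241),(276,404),(109,364)],4,(190,130))
bs=uz([(408,162),(512,320),(262,390),(185,228)],5,(190,150))
for o in ([("top",pt,BLK,bt)],[("scene",ps,BLK,bs)],[("top",pt,BLK,bt),("scene",ps,BLK,bs)]):
    x,r=fit(o,[.5,.05,-.2]); d=x[:2]-st[:2];c,q=np.cos(st[2]),np.sin(st[2])
    print(x.round(4),"in stage",(np.array([c*d[0]+q*d[1],-q*d[0]+c*d[1]])*1000).round(1),(x[2]-st[2]).round(3),r.round(1).tolist())
E
```

```text
[ 0.6294  0.0643 -0.181 ]
[[-0.2, -0.4], [0.3, -0.5], [0.0, 0.1], [-0.7, 0.5], [-0.1, -0.2], [0.1, -0.0], [0.1, 0.0], [0.3, 0.4]]
[ 0.6288  0.06   -0.1803]
[[-0.3, -0.3], [1.2, -0.5], [-0.4, -0.4], [-1.2, -0.5], [0.3, 0.6], [0.6, 0.1], [0.1, 0.2], [-0.3, 0.7]]
[ 0.6294  0.0625 -0.1807]
[[0.5, -0.4], [1.0, -0.5], [0.8, 0.1], [-0.0, 0.5], [0.6, -0.2], [0.8, -0.1], [0.8, 0.0], [1.0, 0.4], [-0.7, -1.0], [0.7, -1.3], [-0.8, -1.3], [-1.4, -1.2], [-0.1, -0.1], [0.2, -0.6], [-0.2, -0.5], [-0.7, -0.1]]
[ 0.6287  0.0602 -0.21  ] in stage [-0.3 -2.4] -0.029 [[0.3, -0.6], [0.1, -0.4], [-0.1, 0.2], [-0.2, 0.8]]
[ 0.6269  0.0584 -0.2087] in stage [-1.7 -4.5] -0.028 [[0.4, 0.2], [0.1, 0.2], [0.4, 0.2], [-2.0, -0.9]]
[ 0.6279  0.0595 -0.2104] in stage [-1.  -3.2] -0.03 [[0.5, -0.3], [0.3, -0.1], [0.2, 0.5], [-0.0, 1.1], [0.5, -0.2], [0.2, -0.3], [0.5, -0.4], [-1.9, -1.4]]
```

```bash
cat >> h.py <<'E'
ST=np.array([.6294,.0625,-.1807])
def go(loc,yawrel=0,yaw0=None):
    s=robot.get_state(); t=w(loc,ST)[0]; d=(t-s["tcp_pos"])*1000
    # desired tool y = stage y rotated by yawrel
    y=s["ee_rot"][2]; ty=np.arctan2(-np.cos(y),np.sin(y)); want=ST[2]+np.pi/2+yawrel
    e=(want-ty+np.pi/2)%np.pi-np.pi/2
    print("t",round(s["time"],2),"target",t.round(4),"d mm",d.round(1),"wz",round(e,3),"F",s["force"].round(1),"q",s["joints"].round(2))
E
python3 - <<'E'
from h import *
pt,ps=robot.camera_params("top"),robot.camera_params("scene")
print(proj([(0,0,0),(.238,.551,.24),(.238,.551,.0)],"top",pt).round())
print(proj([(0,0,0),(.238,.551,.24),(.238,.551,.0)],"scene",ps).round())
go([-84,-1.5,80])
a=cv2.cvtColor(robot.grab_frame("wrist"),cv2.COLOR_RGB2BGR);cv2.imwrite("pics/w0.png",a)
E
```

```text
[[262. 457.]
 [-21. 382.]
 [ 51. 354.]]
[[-46. 386.]
 [-21.  73.]
 [ 16. 162.]]
t 0.15 target [0.5465 0.0761 0.08  ] d mm [ 308.8 -474.3 -159. ] wz 0.227 F [0.3 0.3 0.1] q [ 1.05  0.36  1.51  0.    1.27 -0.12]
```

View pics/w0.png

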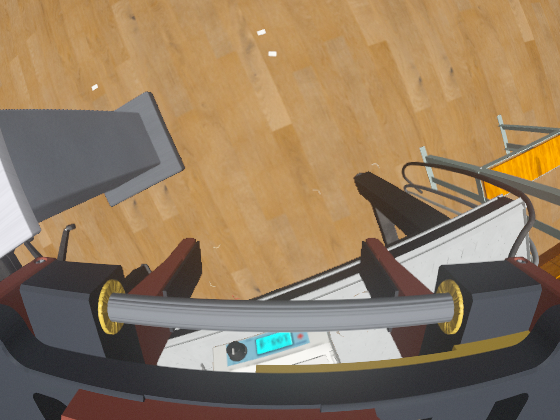

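The wrist view shows the open gripper hanging over the floor in front of the bench, with the scale at about (270,345). I'll shut the fingers and swing in along the front edge, clear of the scale and microscope.

apply_moves(moves=[{"dx": 10, "dy": -50, "wz": 0.05, "grip": 1}, {"dx": 15, "dy": -55, "wz": 0.06, "grip": 1}, {"dx": 25, "dy": -55, "wz": 0.06, "grip": 1}, {"dx": 35, "dy": -50, "wz": 0.057, "grip": 1}, {"dx": 40, "dy": -45, "grip": 1}], squeeze=10)

```text
$.moves[0]: bad value
```

apply_moves(moves=[{"dx": 45, "dy": -45}, {"dx": 45, "dy": -45}, {"dx": 40, "dy": -45}, {"dx": 25, "dy": -40}, {"dx": 10, "dy": -30}])

```text
$.moves[0]: bad value
```

```bash
python3 - <<'E'
from h import *
go([-84,-1.5,80])
par=robot.camera_params("wrist")
a=cv2.cvtColor(robot.grab_frame("wrist"),cv2.COLOR_RGB2BGR)
P=proj(w(STAGE,ST),"wrist",par); print(P.round(1).tolist())
b=a.copy()
for p in P: cv2.circle(b,tuple(int(v) for v in p.round()),4,(0,255,0),1)
cv2.imwrite("pics/w1.png",b);cv2.imwrite("pics/w1raw.png",a)
np.save("w1T.npy",par["T"])
E
```

```text
t 0.2 target [0.5465 0.0761 0.08  ] d mm [ 308.8 -474.3 -159.1] wz 0.227 F [-0.5 -0.2  0.1] q [ 1.05  0.36  1.51  0.    1.27 -0.12]
[[197.8, 469.0], [127.4, 464.3], [90.3, 420.7], [164.7, 424.8], [173.3, 473.2], [143.6, 470.9], [173.3, 459.6], [98.0, 447.0]]
```

View pics/w1.png

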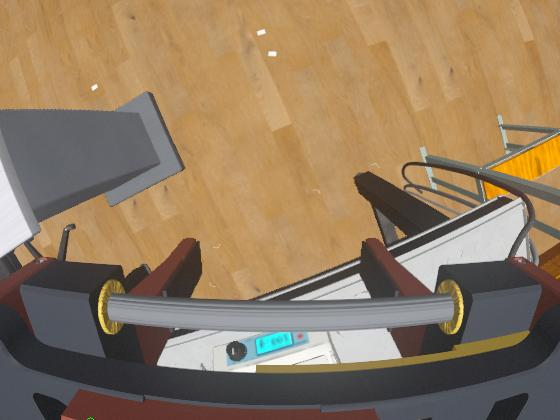

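Both calls were refused, so the view hasn't changed. The rows probably need every key, so I'll send them complete.

apply_moves(moves=[{"dx": 10, "dy": -50, "dz": 0, "wx": 0, "wy": 0, "wz": 0.05, "grip": 1}, {"dx": 15, "dy": -55, "dz": 0, "wx": 0, "wy": 0, "wz": 0.06, "grip": 1}, {"dx": 25, "dy": -55, "dz": 0, "wx": 0, "wy": 0, "wz": 0.06, "grip": 1}, {"dx": 35, "dy": -50, "dz": 0, "wx": 0, "wy": 0, "wz": 0.057, "grip": 1}, {"dx": 40, "dy": -45, "dz": 0, "wx": 0, "wy": 0, "wz": 0, "grip": 1}], squeeze=10)

```text
time: 0.88
tcp_pos: [0.3633, 0.2941, 0.2398]
ee_rot: [3.141, 0.0, 2.962]
force: [1.0, 0.0, -0.3]
opening: 0.0412
```

apply_moves(moves=[{"dx": 40, "dy": -45, "dz": 0, "wx": 0, "wy": 0, "wz": 0, "grip": 1}, {"dx": 45, "dy": -50, "dz": 0, "wx": 0, "wy": 0, "wz": 0, "grip": 1}, {"dx": 40, "dy": -45, "dz": 0, "wx": 0, "wy": 0, "wz": 0, "grip": 1}, {"dx": 20, "dy": -40, "dz": 0, "wx": 0, "wy": 0, "wz": 0, "grip": 1}, {"dx": 10, "dy": -20, "dz": 0, "wx": 0, "wy": 0, "wz": 0, "grip": 1}])

```text
time: 1.5
tcp_pos: [0.5159, 0.097, 0.2395]
ee_rot: [-3.141, 0.0, 2.958]
force: [-0.4, 0.3, -0.1]
opening: 0.0006
```

```bash
python3 - <<'E'
from h import *
go([-84,-1.5,80])
par=robot.camera_params("wrist")
a=cv2.cvtColor(robot.grab_frame("wrist"),cv2.COLOR_RGB2BGR)
P=proj(w(STAGE,ST),"wrist",par); print(P.round(1).tolist())
b=a.copy()
for p in P: cv2.circle(b,tuple(int(v) for v in p.round()),4,(0,255,0),1)
cv2.imwrite("pics/w1.png",b);cv2.imwrite("pics/w1raw.png",a)
np.save("w1T.npy",par["T"])
E
```

```text
t 1.5 target [0.5465 0.0761 0.08  ] d mm [  30.6  -20.9 -159.5] wz 0.002 F [-0.4  0.3 -0.1] q [ 0.05  0.25  1.67 -0.    1.22 -1.33]
[[338.5, 329.4], [204.5, 328.7], [192.3, 213.6], [347.6, 213.3], [303.8, 332.7], [245.0, 332.6], [328.8, 292.7], [196.0, 260.3]]
```

View pics/w1.png

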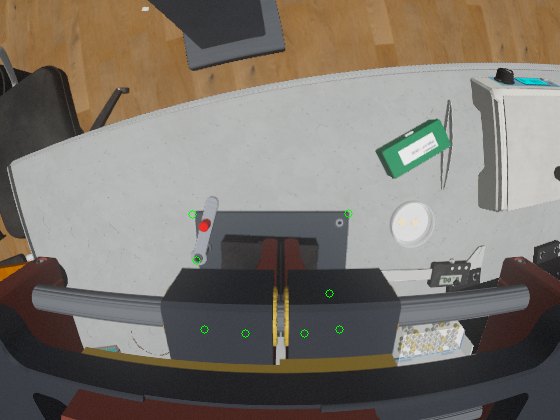

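The wrist view agrees with the fit: the near plate corners at (191,212) and (348,212) and the pivot at (197,259) all land on their predictions. The red peg is at (204,226). Next I lower in front of the near side.

apply_moves(moves=[{"dx": 10, "dy": -7, "dz": -55, "wx": 0, "wy": 0, "wz": 0, "grip": 1}, {"dx": 10, "dy": -7, "dz": -55, "wx": 0, "wy": 0, "wz": 0, "grip": 1}, {"dx": 10, "dy": -7, "dz": -50, "wx": 0, "wy": 0, "wz": 0, "grip": 1}, {"dx": 0, "dy": 0, "dz": -30, "wx": 0, "wy": 0, "wz": 0, "grip": 1}, {"dx": 0, "dy": 0, "dz": -14, "wx": 0, "wy": 0, "wz": 0, "grip": 1}])

```text
time: 2.17
tcp_pos: [0.5434, 0.0787, 0.0339]
ee_rot: [-3.141, -0.003, 2.961]
force: [0.2, -0.1, 0.1]
opening: 0.0007
```

```bash
python3 - <<'E'
from h import *
go([-67,-1.5,35]); go([-57,0,35])
a=cv2.cvtColor(robot.grab_frame("scene"),cv2.COLOR_RGB2BGR)
cv2.imwrite("pics/s2.png",cv2.resize(a[130:270,180:340],None,fx=4,fy=4,interpolation=cv2.INTER_CUBIC))
E
```

```text
t 2.17 target [0.5632 0.0731 0.035 ] d mm [19.8 -5.6  1.1] wz -0.0 F [ 0.2 -0.1  0.1] q [ 0.02  0.55  1.81  0.    0.78 -1.37]
t 2.17 target [0.5733 0.0727 0.035 ] d mm [29.9 -5.9  1.1] wz -0.0 F [ 0.2 -0.1  0.1] q [ 0.02  0.55  1.81  0.    0.78 -1.37]
```

View pics/s2.png

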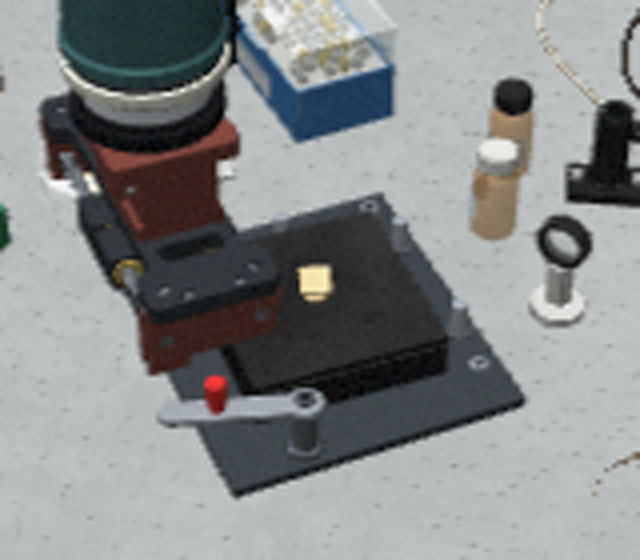

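Scene view: the gripper is low in front of the near side, the block and chip at (315,283) are undisturbed, and the peg is clear of the gripper. I start the push slowly along the plate's x.

apply_moves(moves=[{"dx": 5, "dy": -1.5, "dz": 0, "wx": 0, "wy": 0, "wz": 0, "grip": 1}, {"dx": 5, "dy": -1.5, "dz": 0, "wx": 0, "wy": 0, "wz": 0, "grip": 1}, {"dx": 3, "dy": -1, "dz": 0, "wx": 0, "wy": 0, "wz": 0, "grip": 1}, {"dx": 2, "dy": -0.4, "dz": 0, "wx": 0, "wy": 0, "wz": 0, "grip": 1}, {"dx": 2, "dy": -0.4, "dz": 0, "wx": 0, "wy": 0, "wz": 0, "grip": 1}])

```text
time: 2.85
tcp_pos: [0.5619, 0.0734, 0.0359]
ee_rot: [-3.142, 0.0, 2.961]
force: [-0.2, 0.8, -0.6]
opening: 0.0004
```

apply_moves(moves=[{"dx": 2, "dy": -0.4, "dz": 0, "wx": 0, "wy": 0, "wz": 0, "grip": 1}, {"dx": 2, "dy": -0.4, "dz": 0, "wx": 0, "wy": 0, "wz": 0, "grip": 1}, {"dx": 2, "dy": -0.4, "dz": 0, "wx": 0, "wy": 0, "wz": 0, "grip": 1}])

```text
time: 3.22
tcp_pos: [0.5674, 0.0723, 0.0355]
ee_rot: [-3.141, -0.001, 2.961]
force: [-2.7, 0.2, 0.2]
opening: 0.0003
```

apply_moves(moves=[{"dx": 2, "dy": -0.4, "dz": 0, "wx": 0, "wy": 0, "wz": 0, "grip": 1}, {"dx": 2, "dy": -0.4, "dz": 0, "wx": 0, "wy": 0, "wz": 0, "grip": 1}])

```text
time: 3.48
tcp_pos: [0.5721, 0.0715, 0.0355]
ee_rot: [-3.142, 0.0, 2.961]
force: [-0.1, -0.2, -0.6]
opening: 0.0004
```

apply_moves(moves=[{"dx": 1, "dy": -0.2, "dz": 0, "wx": 0, "wy": 0, "wz": 0, "grip": 1}, {"dx": 1, "dy": -0.2, "dz": 0, "wx": 0, "wy": 0, "wz": 0, "grip": 1}])

```text
time: 3.72
tcp_pos: [0.5738, 0.0711, 0.0356]
ee_rot: [-3.141, -0.0, 2.961]
force: [-0.9, 0.1, -0.3]
opening: 0.0003
```

apply_moves(moves=[{"dx": 1, "dy": -0.2, "dz": 0, "wx": 0, "wy": 0, "wz": 0, "grip": 1}, {"dx": 1, "dy": -0.2, "dz": 0, "wx": 0, "wy": 0, "wz": 0, "grip": 1}])

```text
time: 3.98
tcp_pos: [0.5752, 0.0707, 0.0356]
ee_rot: [-3.141, -0.001, 2.961]
force: [-4.0, 1.0, 2.1]
opening: 0.0005
```

```bash
python3 - <<'E'
from h import *
go([-54,0,35])
a=cv2.cvtColor(robot.grab_frame("scene"),cv2.COLOR_RGB2BGR)
cv2.imwrite("pics/s3.png",cv2.resize(a[160:270,200:340],None,fx=5,fy=5,interpolation=cv2.INTER_CUBIC))
E
```

```text
t 3.98 target [0.5763 0.0722 0.035 ] d mm [ 1.1  1.5 -0.6] wz 0.0 F [-4.   1.   2.1] q [ 0.    0.58  1.74 -0.    0.82 -1.39]
```

View pics/s3.png

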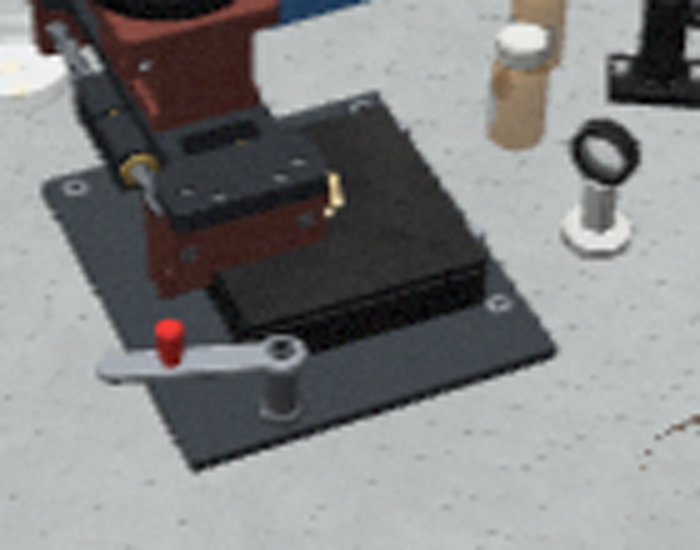

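Scene view: the block's far side is now up at the far pins (right pin hidden at about (485,240)), and the chip at (335,195) is still standing. The force is rising, so I press on to square the block.

apply_moves(moves=[{"dx": 0.7, "dy": -0.1, "dz": 0, "wx": 0, "wy": 0, "wz": 0, "grip": 1}, {"dx": 0.3, "dy": -0.1, "dz": 0, "wx": 0, "wy": 0, "wz": 0, "grip": 1}])

```text
time: 4.28
tcp_pos: [0.5753, 0.0706, 0.0355]
ee_rot: [-3.141, -0.003, 2.961]
force: [-6.0, 1.3, 4.4]
opening: 0.0002
```

apply_moves(moves=[{"dx": 0.7, "dy": -0.1, "dz": 0, "wx": 0, "wy": 0, "wz": 0, "grip": 1}, {"dx": 0, "dy": 0, "dz": 0, "wx": 0, "wy": 0, "wz": 0, "grip": 1}])

```text
time: 4.53
tcp_pos: [0.5755, 0.0705, 0.0355]
ee_rot: [-3.141, -0.004, 2.961]
force: [-6.8, -0.7, 5.3]
opening: 0.0006
```

apply_moves(moves=[{"dx": 0.6, "dy": -0.1, "dz": 0, "wx": 0, "wy": 0, "wz": 0, "grip": 1}, {"dx": 0, "dy": 0, "dz": 0, "wx": 0, "wy": 0, "wz": 0, "grip": 1}])

```text
time: 4.78
tcp_pos: [0.5755, 0.0705, 0.0355]
ee_rot: [-3.141, -0.004, 2.961]
force: [-8.5, 1.1, 7.0]
opening: 0.0007
```

apply_moves(moves=[{"dx": -3, "dy": 0.6, "dz": 0, "wx": 0, "wy": 0, "wz": 0, "grip": 1}, {"dx": -8, "dy": 1.5, "dz": 0, "wx": 0, "wy": 0, "wz": 0, "grip": 1}, {"dx": -15, "dy": 3, "dz": 0, "wx": 0, "wy": 0, "wz": 0, "grip": 1}, {"dx": 0, "dy": 0, "dz": 40, "wx": 0, "wy": 0, "wz": 0, "grip": 1}, {"dx": 0, "dy": 0, "dz": 50, "wx": 0, "wy": 0, "wz": 0, "grip": 1}])

```text
time: 5.4
tcp_pos: [0.55, 0.0756, 0.1255]
ee_rot: [-3.141, -0.003, 2.961]
force: [1.0, -0.4, -1.1]
opening: 0.0006
```

```bash
python3 - <<'E'
from h import *
go([13,-90,120])
a=cv2.cvtColor(robot.grab_frame("scene"),cv2.COLOR_RGB2BGR)
cv2.imwrite("pics/s4.png",cv2.resize(a[150:270,190:350],None,fx=5,fy=5,interpolation=cv2.INTER_CUBIC))
a=cv2.cvtColor(robot.grab_frame("top"),cv2.COLOR_RGB2BGR)
cv2.imwrite("pics/t4.png",cv2.resize(a[150:260,190:310],None,fx=5,fy=5,interpolation=cv2.INTER_CUBIC))
E
```

```text
t 5.4 target [ 0.626  -0.0284  0.12  ] d mm [  76.  -104.    -5.5] wz -0.0 F [ 1.  -0.4 -1.1] q [ 0.01  0.43  1.73 -0.    0.99 -1.38]
```

View pics/s4.png

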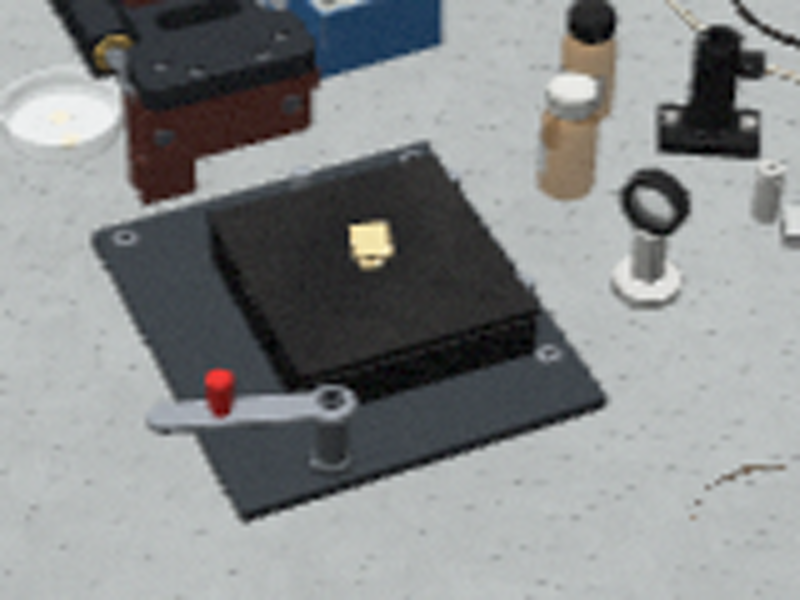

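View pics/t4.png

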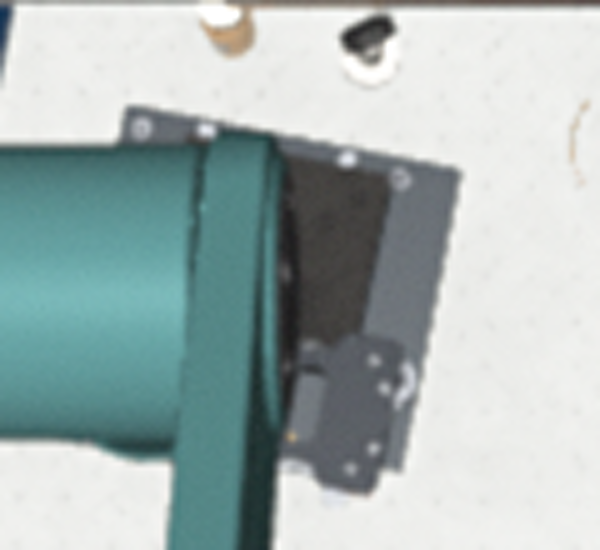

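Scene view: the block now sits against the far pins, square to the plate, and the chip at (370,243) has ridden along. The top view is mostly hidden by the arm, but the far edge near the right pin at (347,158) touches it. I'll measure it.

```bash
python3 - <<'E'
from h import *
ps=robot.camera_params("scene"); st=np.array([.6288,.0600,-.1803])
bs=uz([(432,155),(538,309),(290,373),(210,220)],5,(190,150))
x,r=fit([("scene",ps,BLK,bs)],[.63,.06,-.18]);d=x[:2]-st[:2];c,q=np.cos(st[2]),np.sin(st[2])
print(x.round(4),(np.array([c*d[0]+q*d[1],-q*d[0]+c*d[1]])*1000).round(1),(x[2]-st[2]).round(3),r.round(1).tolist())
go([13,-90,120]);go([13,-84,35])
E
```

```text
[ 0.6403  0.0579 -0.2106] [11.7 -0. ] -0.03 [[0.5, -0.3], [0.1, 0.2], [0.3, 1.1], [-1.7, -1.4]]
t 5.5 target [ 0.626  -0.0284  0.12  ] d mm [  71.  -104.2  -10.4] wz -0.0 F [ 0.9 -0.4 -0.3] q [ 0.01  0.42  1.72 -0.    0.99 -1.38]
t 5.5 target [ 0.6271 -0.0225  0.035 ] d mm [ 72.1 -98.3 -95.4] wz -0.0 F [ 0.9 -0.4 -0.3] q [ 0.01  0.42  1.72 -0.    0.99 -1.38]
```

apply_moves(moves=[{"dx": 0, "dy": -30, "dz": 10, "wx": 0, "wy": 0, "wz": 0, "grip": 1}, {"dx": 15, "dy": -40, "dz": 0, "wx": 0, "wy": 0, "wz": 0, "grip": 1}, {"dx": 30, "dy": -40, "dz": 0, "wx": 0, "wy": 0, "wz": 0, "grip": 1}, {"dx": 20, "dy": -20, "dz": 0, "wx": 0, "wy": 0, "wz": 0, "grip": 1}, {"dx": 5, "dy": -10, "dz": 0, "wx": 0, "wy": 0, "wz": 0, "grip": 1}])

```text
time: 6.12
tcp_pos: [0.6224, -0.0656, 0.1349]
ee_rot: [-3.142, 0.0, 2.96]
force: [0.8, 1.4, 0.0]
opening: 0.0006
```

```bash
python3 - <<'E'
from h import *
go([13,-84,35])
a=cv2.cvtColor(robot.grab_frame("wrist"),cv2.COLOR_RGB2BGR)
cv2.imwrite("pics/w5.png",a)
a=cv2.cvtColor(robot.grab_frame("top"),cv2.COLOR_RGB2BGR)
cv2.imwrite("pics/t5.png",cv2.resize(a[160:250,195:290],None,fx=6,fy=6,interpolation=cv2.INTER_CUBIC))
E
```

```text
t 6.12 target [ 0.6271 -0.0225  0.035 ] d mm [  4.7  43.1 -99.9] wz 0.001 F [0.8 1.4 0. ] q [-0.22  0.5   1.56 -0.    1.08 -1.6 ]
```

View pics/w5.png

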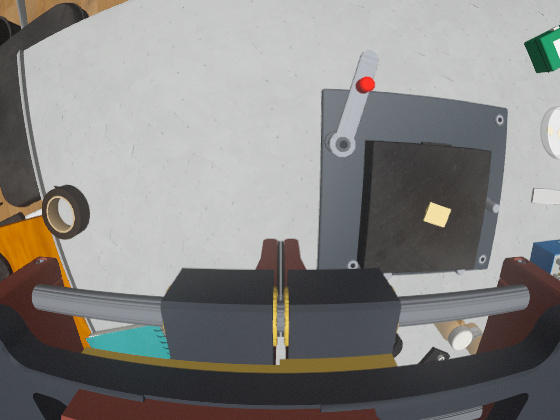

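View pics/t5.png

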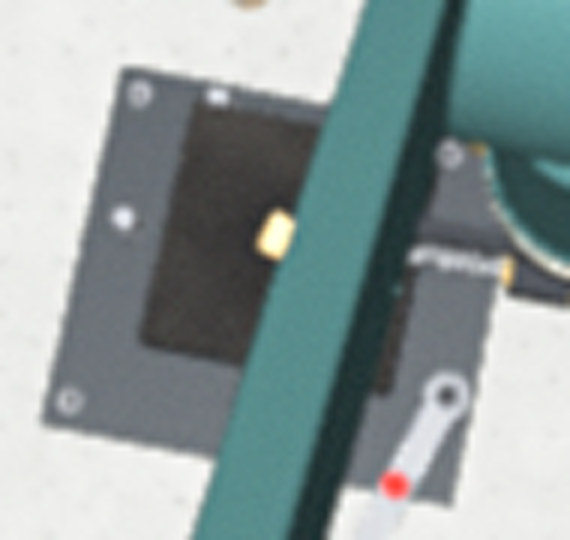

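Wrist view: the block spans about (365,141) to (490,270) with the chip standing at (437,215), the left pin is at (494,208) and the clip is at (343,145) to (370,60). I'll zoom in to measure the block's yaw.

```bash
python3 - <<'E'
import cv2
a=cv2.imread("pics/w5.png");cv2.imwrite("pics/w5z.png",cv2.resize(a[85:285,310:520],None,fx=3,fy=3,interpolation=cv2.INTER_CUBIC))
E
```

```text
(no output)
```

View pics/w5z.png

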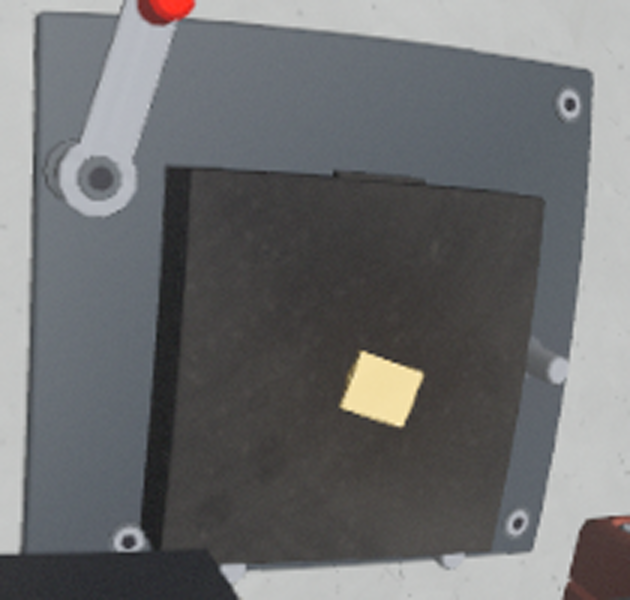

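```bash
python3 - <<'E'
from h import *
p=robot.camera_params("wrist"); o=(310,85)
S=[(-85,-95,8),(-85,95,8),(85,95,8),(-40,-84,47.5),(12,73.5,29),(73.5,44,29),(73.5,-34,29)]
q=uz([(37,13),(593,71),(536,552),(101,178),(558,370),(452,562),(233,571)],3,o)
st,r=fit([("wrist",p,S,q)],ST); print(st.round(4),r.round(1).tolist())
b=uz([(190,168),(544,198),(493,553),(159,552)],3,o); B=[BLK[2],BLK[3],BLK[0],BLK[1]]
x,r=fit([("wrist",p,B,b)],ST);d=x[:2]-st[:2];c,q=np.cos(st[2]),np.sin(st[2])
print(x.round(4),(np.array([c*d[0]+q*d[1],-q*d[0]+c*d[1]])*1000).round(1),(x[2]-st[2]).round(3),r.round(1).tolist())
E
```

```text
[ 0.6267  0.0648 -0.1828] [[-0.5, -1.1], [1.0, -0.5], [-0.3, 0.8], [-0.4, 0.4], [0.7, 0.7], [0.9, -1.0], [-0.2, 0.5]]
[ 0.6393  0.0603 -0.1882] [13.2 -2.2] -0.005 [[-0.2, -0.7], [0.9, -1.4], [-0.1, 1.0], [-0.1, 7.2]]
```

The block is square (about -0.005 rad; the far-right corner pick is occluded and was an outlier). It has about 14.7 mm left to go. I lower at the right side.

```bash
sed -i 's/^ST=.*/ST=np.array([.629,.0640,-.1815])/' h.py; python3 - <<'E'
from h import *
go([12.5,-95,36])
E
```

```text
t 6.22 target [ 0.6241 -0.0317  0.036 ] d mm [  2.7  33.2 -98.9] wz 0.0 F [-0.2 -0.5 -0.5] q [-0.21  0.5   1.56 -0.    1.08 -1.6 ]
```

apply_moves(moves=[{"dx": 1.5, "dy": 15, "dz": -30, "wx": 0, "wy": 0, "wz": 0, "grip": 1}, {"dx": 1, "dy": 12, "dz": -30, "wx": 0, "wy": 0, "wz": 0, "grip": 1}, {"dx": 0, "dy": 0, "dz": -25, "wx": 0, "wy": 0, "wz": 0, "grip": 1}, {"dx": 0, "dy": 0, "dz": -14, "wx": 0, "wy": 0, "wz": 0, "grip": 1}, {"dx": 0, "dy": 0, "dz": 0, "wx": 0, "wy": 0, "wz": 0, "grip": 1}])

```text
time: 6.85
tcp_pos: [0.6231, -0.0368, 0.0358]
ee_rot: [-3.142, -0.003, 2.961]
force: [-0.5, -0.1, 0.2]
opening: 0.0003
```

```bash
python3 - <<'E'
from h import *
go([12.5,-72,36]);go([12.5,-57,36])
a=cv2.cvtColor(robot.grab_frame("scene"),cv2.COLOR_RGB2BGR)
cv2.imwrite("pics/s6.png",cv2.resize(a[150:270,190:350],None,fx=5,fy=5,interpolation=cv2.INTER_CUBIC))
E
```

```text
t 6.85 target [ 0.6283 -0.0091  0.036 ] d mm [ 5.2 27.7  0.2] wz -0.001 F [-0.5 -0.1  0.2] q [-0.17  0.62  1.63 -0.    0.89 -1.56]
t 6.85 target [0.631  0.0057 0.036 ] d mm [ 7.9 42.5  0.2] wz -0.001 F [-0.5 -0.1  0.2] q [-0.17  0.62  1.63 -0.    0.89 -1.56]
```

View pics/s6.png

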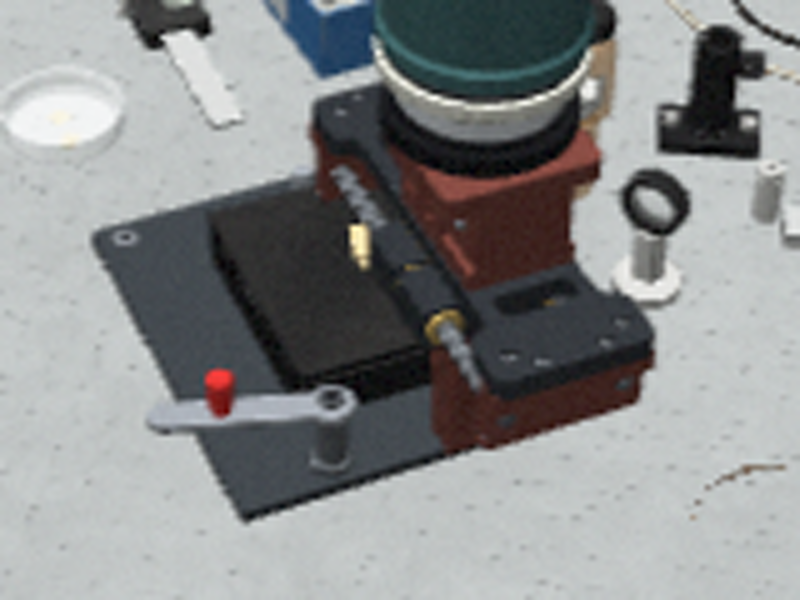

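Scene view: the tool is down beside the block's right side. The chip at (358,245) is untouched and the clip and lens are clear. I advance to the left.

apply_moves(moves=[{"dx": 1.5, "dy": 8, "dz": 0, "wx": 0, "wy": 0, "wz": 0, "grip": 1}, {"dx": 1.3, "dy": 7, "dz": 0, "wx": 0, "wy": 0, "wz": 0, "grip": 1}, {"dx": 0.8, "dy": 4, "dz": 0, "wx": 0, "wy": 0, "wz": 0, "grip": 1}, {"dx": 0.4, "dy": 2, "dz": 0, "wx": 0, "wy": 0, "wz": 0, "grip": 1}, {"dx": 0.4, "dy": 2, "dz": 0, "wx": 0, "wy": 0, "wz": 0, "grip": 1}])

```text
time: 7.52
tcp_pos: [0.629, -0.0145, 0.0367]
ee_rot: [-3.141, 0.0, 2.961]
force: [0.1, -0.4, -0.0]
opening: 0.0005
```

apply_moves(moves=[{"dx": 0.4, "dy": 2, "dz": 0, "wx": 0, "wy": 0, "wz": 0, "grip": 1}, {"dx": 0.4, "dy": 2, "dz": 0, "wx": 0, "wy": 0, "wz": 0, "grip": 1}, {"dx": 0.4, "dy": 2, "dz": 0, "wx": 0, "wy": 0, "wz": 0, "grip": 1}])

```text
time: 7.9
tcp_pos: [0.6302, -0.0085, 0.0366]
ee_rot: [-3.141, -0.0, 2.961]
force: [0.5, -0.4, -0.5]
opening: 0.0005
```

apply_moves(moves=[{"dx": 0.4, "dy": 2, "dz": 0, "wx": 0, "wy": 0, "wz": 0, "grip": 1}, {"dx": 0.4, "dy": 2, "dz": 0, "wx": 0, "wy": 0, "wz": 0, "grip": 1}, {"dx": 0.4, "dy": 2, "dz": 0, "wx": 0, "wy": 0, "wz": 0, "grip": 1}])

```text
time: 8.28
tcp_pos: [0.6314, -0.0027, 0.0366]
ee_rot: [-3.141, 0.0, 2.961]
force: [-0.8, -0.6, 0.1]
opening: 0.0006
```

apply_moves(moves=[{"dx": 0.4, "dy": 2, "dz": 0, "wx": 0, "wy": 0, "wz": 0, "grip": 1}, {"dx": 0.4, "dy": 2, "dz": 0, "wx": 0, "wy": 0, "wz": 0, "grip": 1}])

```text
time: 8.52
tcp_pos: [0.6321, 0.0015, 0.0366]
ee_rot: [-3.141, -0.0, 2.961]
force: [-0.1, -0.5, -0.2]
opening: 0.0005
```

```bash
python3 - <<'E'
from h import *
go([12.5,-57,36])
a=cv2.cvtColor(robot.grab_frame("scene"),cv2.COLOR_RGB2BGR)
cv2.imwrite("pics/s7.png",cv2.resize(a[150:270,190:350],None,fx=5,fy=5,interpolation=cv2.INTER_CUBIC))
a=cv2.cvtColor(robot.grab_frame("wrist"),cv2.COLOR_RGB2BGR)
cv2.imwrite("pics/w7.png",a)
E
```

```text
t 8.53 target [0.631  0.0057 0.036 ] d mm [-1.1  4.2 -0.6] wz -0.001 F [-0.1 -0.5 -0.2] q [-0.11  0.63  1.62 -0.    0.89 -1.5 ]
```

View pics/w7.png

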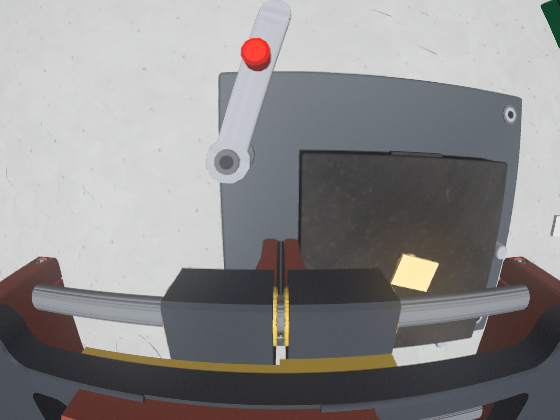

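View pics/s7.png

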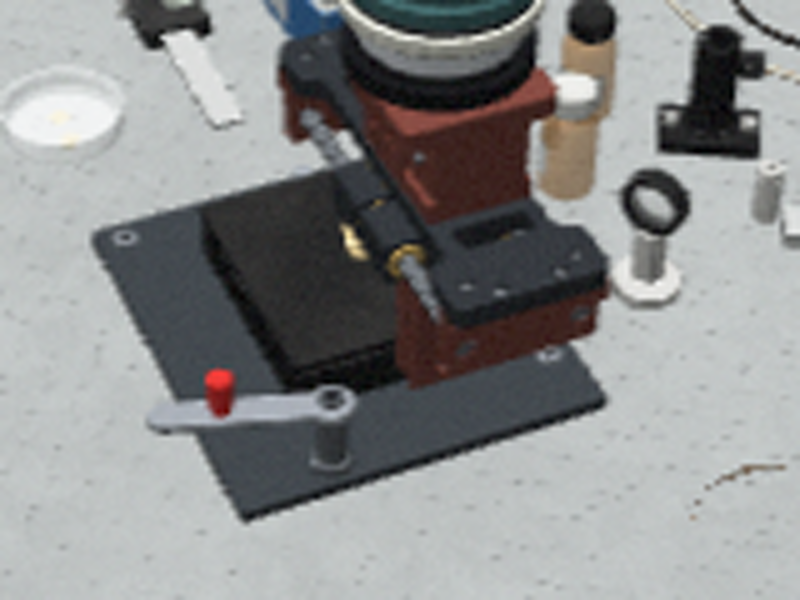

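Both views show the fingertip touching the right side, and the block has moved a few mm left (near-left corner 210→202 in the zoom), with the chip standing. I continue.

apply_moves(moves=[{"dx": 0.4, "dy": 2, "dz": 0, "wx": 0, "wy": 0, "wz": 0, "grip": 1}, {"dx": 0.4, "dy": 2, "dz": 0, "wx": 0, "wy": 0, "wz": 0, "grip": 1}])

```text
time: 8.88
tcp_pos: [0.6329, 0.0055, 0.0366]
ee_rot: [-3.141, -0.0, 2.961]
force: [-0.5, -0.8, 0.6]
opening: 0.0005
```

apply_moves(moves=[{"dx": 0.3, "dy": 1.5, "dz": 0, "wx": 0, "wy": 0, "wz": 0, "grip": 1}, {"dx": 0.3, "dy": 1.5, "dz": 0, "wx": 0, "wy": 0, "wz": 0, "grip": 1}])

```text
time: 9.12
tcp_pos: [0.6335, 0.0085, 0.0366]
ee_rot: [-3.141, -0.0, 2.961]
force: [-0.2, -1.0, 0.8]
opening: 0.0007
```

apply_moves(moves=[{"dx": 0.2, "dy": 1, "dz": 0, "wx": 0, "wy": 0, "wz": 0, "grip": 1}, {"dx": 0.2, "dy": 1, "dz": 0, "wx": 0, "wy": 0, "wz": 0, "grip": 1}])

```text
time: 9.38
tcp_pos: [0.6338, 0.0097, 0.0366]
ee_rot: [-3.14, -0.0, 2.961]
force: [-2.1, -6.0, 0.7]
opening: 0.0005
```

apply_moves(moves=[{"dx": 0.1, "dy": 0.6, "dz": 0, "wx": 0, "wy": 0, "wz": 0, "grip": 1}, {"dx": 0, "dy": 0, "dz": 0, "wx": 0, "wy": 0, "wz": 0, "grip": 1}])

```text
time: 9.62
tcp_pos: [0.6338, 0.0097, 0.0366]
ee_rot: [-3.14, -0.0, 2.961]
force: [-1.6, -6.8, 0.1]
opening: 0.0004
```

apply_moves(moves=[{"dx": -0.5, "dy": -3, "dz": 0, "wx": 0, "wy": 0, "wz": 0, "grip": 1}, {"dx": -1.4, "dy": -8, "dz": 0, "wx": 0, "wy": 0, "wz": 0, "grip": 1}, {"dx": -2.7, "dy": -15, "dz": 0, "wx": 0, "wy": 0, "wz": 0, "grip": 1}, {"dx": 0, "dy": -20, "dz": 40, "wx": 0, "wy": 0, "wz": 0, "grip": 1}, {"dx": 0, "dy": -50, "dz": 50, "wx": 0, "wy": 0, "wz": 0, "grip": 1}])

```text
time: 10.25
tcp_pos: [0.6284, -0.0793, 0.1209]
ee_rot: [3.141, -0.002, 2.963]
force: [0.7, -1.1, -0.6]
opening: 0.0002
```

```bash
python3 - <<'E'
from h import *
go([-85,-130,120])
p=robot.camera_params("wrist")
a=cv2.cvtColor(robot.grab_frame("wrist"),cv2.COLOR_RGB2BGR)
np.save("w8T.npy",p["T"])
cv2.imwrite("pics/w8.png",a)
cv2.imwrite("pics/w8z.png",cv2.resize(a[70:270,350:560],None,fx=3,fy=3,interpolation=cv2.INTER_CUBIC))
a=cv2.cvtColor(robot.grab_frame("scene"),cv2.COLOR_RGB2BGR)
cv2.imwrite("pics/s8.png",cv2.resize(a[150:270,190:350],None,fx=5,fy=5,interpolation=cv2.INTER_CUBIC))
E
```

```text
t 10.25 target [ 0.5219 -0.0485  0.12  ] d mm [-106.5   30.7   -0.9] wz -0.002 F [ 0.7 -1.1 -0.6] q [-0.23  0.53  1.55  0.    1.06 -1.63]
```

View pics/w8.png

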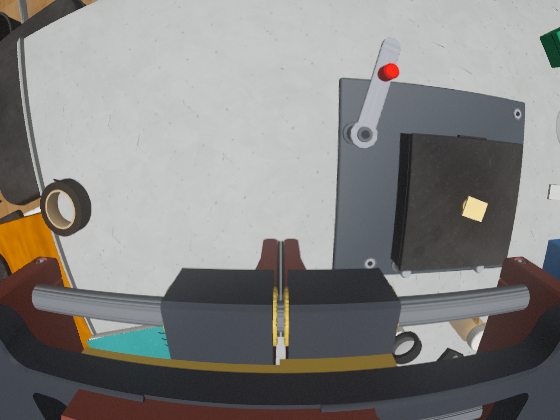

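View pics/w8z.png

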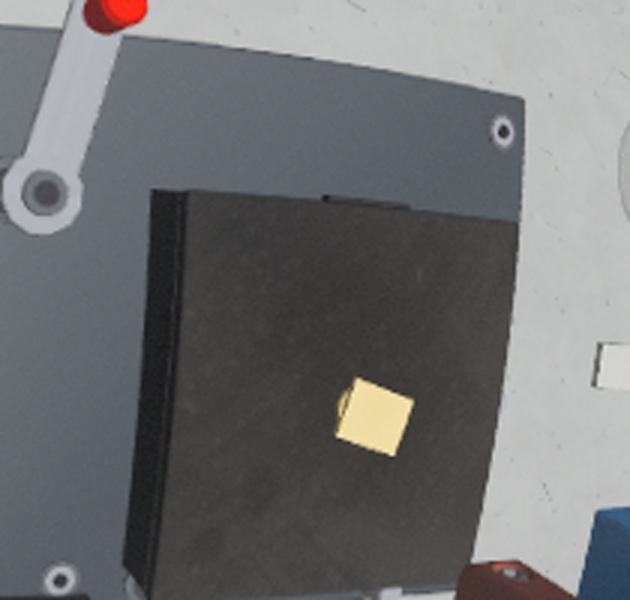

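View pics/s8.png

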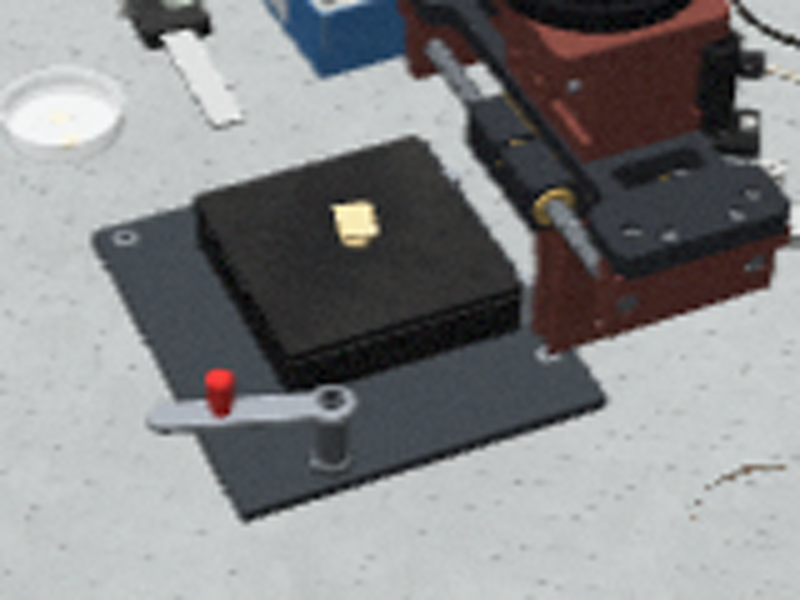

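Block now at the left pin (hidden behind it from here), far pins at wrist zoom (130,580) and (390,590) in contact, chip standing at (375,417). I'll check the fit and measure the clip angle.

```bash
python3 - <<'E'
from h import *
p=robot.camera_params("wrist"); p["T"]=np.load("w8T.npy"); o=(350,70)
S=[(-85,95,8),(-40,-84,47.5),(-85,-95,8)]
q=np.r_[uz([(525,99),(46,194)],3,o),[(341,78)]]
st,r=fit([("wrist",p,S,q)],ST); print(st.round(4),r.round(1).tolist())
b=uz([(188,190),(519,221),(154,600)],3,o); B=[BLK[2],BLK[3],BLK[1]]
x,r=fit([("wrist",p,B,b)],ST)
def rel(x,st):
    d=x[:2]-st[:2];c,q=np.cos(st[2]),np.sin(st[2]); print(x.round(4),(np.array([c*d[0]+q*d[1],-q*d[0]+c*d[1]])*1000).round(1),(x[2]-st[2]).round(3))
rel(x,st);print(r.round(1).tolist())
ps=robot.camera_params("scene")
b=uz([(415,137),(522,290),(285,358),(197,208)],5,(190,150))
x,r=fit([("scene",ps,BLK,b)],ST); rel(x,np.array([.6288,.0600,-.1803]));print(r.round(1).tolist())
# clip angle: peg tip in w8 zoom (123,8), top0 zoom peg(284,443)
pt=robot.camera_params("top")
for th in (0,.1,.2,.3):
    P=w([(-40-45*np.cos(th),-84+45*np.sin(th),63.5)],ST)
    print(th,(proj(P,"wrist",p)[0]).round(1),proj(P,"top",pt).round(1),proj(P,"scene",ps).round(1))
print(uz((123,8),3,o),uz((284,443),4,(190,130)),uz((220,376),5,(190,150)))
E
```

```text
[ 0.6283  0.0642 -0.1849] [[1.4, 0.1], [0.3, 0.6], [-1.1, -0.8]]
[ 0.6426  0.0749 -0.1707] [12.  13.1] 0.014
[[0.0, -0.4], [1.3, -0.5], [-0.5, 4.1]]
[ 0.6416  0.0698 -0.1771] [10.8 11.9] 0.003
[[0.3, 0.1], [0.8, -0.2], [-0.1, 0.9], [-1.9, -1.4]]
0 [372.1  67.3] [[265.7 242.4]] [[234.3 229.2]]
0.1 [378.9  68.3] [[264. 242.]] [[233.6 227.7]]
0.2 [385.5  69.9] [[262.3 241.4]] [[233.1 226.2]]
0.3 [391.9  72.2] [[260.7 240.6]] [[232.8 224.6]]
[390.66666667  72.33333333] [260.625 240.375] [233.6 224.8]
```

Both fits put the block home, within about 1 mm and 0.01 rad. The clip stands at about 0.29 rad. I'll compute the peg arc next.

```bash
python3 - <<'E'
from h import *
go([-91.5,-99.4,120],yawrel=-.29)
def F(th,gap):
    u=np.array([-np.cos(th),np.sin(th)]);t=np.array([np.sin(th),np.cos(th)])
    p=np.array([-40,-84])+45*u-(14.5+gap)*t; return w([[*p,68]],ST)[0]*1000
L=[F(.29,15),F(.29,8),F(.29,3)]+[F(a,1) for a in np.arange(.29,2.1,.1)]
L=np.array(L);print(L[0]);print(np.diff(L,axis=0)[:,:2].round(1).tolist())
E
```

```text
t 10.35 target [ 0.5211 -0.0173  0.12  ] d mm [-112.1   67.2   -6. ] wz -0.288 F [ 0.2 -0.2  0.4] q [-0.24  0.52  1.55 -0.    1.06 -1.63]
[521.00506653 -17.24116797  68.        ]
[[3.2, 6.2], [2.3, 4.5], [0.9, 1.8], [0.9, 4.7], [1.4, 4.6], [1.8, 4.4], [2.2, 4.2], [2.6, 4.0], [3.0, 3.7], [3.4, 3.3], [3.7, 3.0], [4.0, 2.6], [4.2, 2.2], [4.4, 1.8], [4.6, 1.3], [4.7, 0.9], [4.7, 0.4], [4.8, -0.1], [4.7, -0.6], [4.6, -1.0], [4.5, -1.5]]
```

apply_moves(moves=[{"dx": -40, "dy": 10, "dz": 0, "wx": 0, "wy": 0, "wz": -0.1, "grip": 1}, {"dx": -40, "dy": 25, "dz": 0, "wx": 0, "wy": 0, "wz": -0.1, "grip": 1}, {"dx": -32, "dy": 32, "dz": 0, "wx": 0, "wy": 0, "wz": -0.088, "grip": 1}, {"dx": 0, "dy": 0, "dz": -30, "wx": 0, "wy": 0, "wz": 0, "grip": 1}, {"dx": 0, "dy": 0, "dz": -27, "wx": 0, "wy": 0, "wz": 0, "grip": 1}])

```text
time: 10.98
tcp_pos: [0.5166, -0.0117, 0.0631]
ee_rot: [3.141, 0.0, 2.673]
force: [0.4, 0.1, -0.3]
opening: 0.0007
```

```bash
python3 - <<'E'
from h import *
go([-91.5,-99.4,68],yawrel=-.29)
a=cv2.cvtColor(robot.grab_frame("scene"),cv2.COLOR_RGB2BGR)
cv2.imwrite("pics/s9.png",cv2.resize(a[150:270,190:350],None,fx=5,fy=5,interpolation=cv2.INTER_CUBIC))
a=cv2.cvtColor(robot.grab_frame("wrist"),cv2.COLOR_RGB2BGR)
cv2.imwrite("pics/w9.png",a)
E
```

```text
t 10.97 target [ 0.5211 -0.0173  0.068 ] d mm [ 4.5 -5.6  4.9] wz -0.003 F [ 0.4  0.1 -0.3] q [-0.16  0.47  1.87  0.    0.8  -1.26]
```

View pics/s9.png

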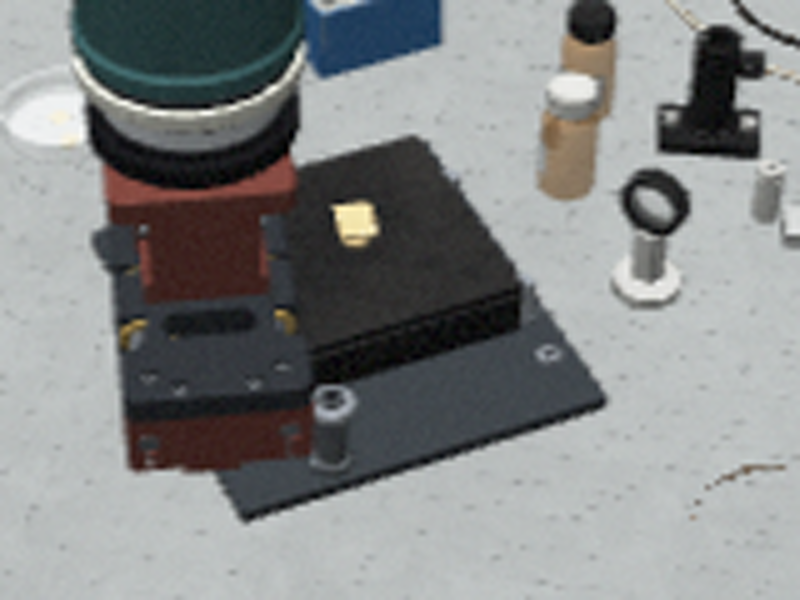

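View pics/w9.png

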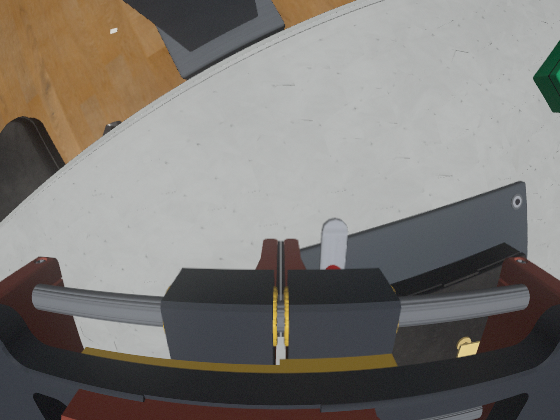

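The views show the finger just right of the clip blade, with the peg at (333,268) in the wrist view; the block and chip are untouched. The tip is a little low over the blade, so I raise it 5 mm, line up and make contact.

apply_moves(moves=[{"dx": 0, "dy": -2, "dz": 5, "wx": 0, "wy": 0, "wz": 0, "grip": 1}, {"dx": 7.7, "dy": 2.6, "dz": 0, "wx": 0, "wy": 0, "wz": 0, "grip": 1}, {"dx": 2.3, "dy": 4.5, "dz": 0, "wx": 0, "wy": 0, "wz": 0, "grip": 1}, {"dx": 0.9, "dy": 1.8, "dz": 0, "wx": 0, "wy": 0, "wz": 0, "grip": 1}, {"dx": 0.9, "dy": 4.7, "dz": 0, "wx": 0, "wy": 0, "wz": -0.1, "grip": 1}])

```text
time: 11.7
tcp_pos: [0.5294, -0.0005, 0.069]
ee_rot: [-3.141, 0.0, 2.571]
force: [-0.4, -0.6, 0.7]
opening: 0.0006
```

apply_moves(moves=[{"dx": 1.4, "dy": 4.6, "dz": 0, "wx": 0, "wy": 0, "wz": -0.1, "grip": 1}, {"dx": 1.8, "dy": 4.4, "dz": 0, "wx": 0, "wy": 0, "wz": -0.1, "grip": 1}, {"dx": 2.2, "dy": 4.2, "dz": 0, "wx": 0, "wy": 0, "wz": -0.1, "grip": 1}])

```text
time: 12.08
tcp_pos: [0.5346, 0.0128, 0.0689]
ee_rot: [-3.141, 0.0, 2.27]
force: [0.1, -0.2, 0.7]
opening: 0.0006
```

```bash
cat >> h.py <<'E'
def F(th,gap):
    u=np.array([-np.cos(th),np.sin(th)]);t=np.array([np.sin(th),np.cos(th)])
    return np.array([-40,-84])+45*u-(14.5+gap)*t
E
python3 - <<'E'
from h import *
go([*F(.69,1),68],yawrel=-.69)
a=cv2.cvtColor(robot.grab_frame("scene"),cv2.COLOR_RGB2BGR)
cv2.imwrite("pics/s10.png",cv2.resize(a[150:270,190:350],None,fx=5,fy=5,interpolation=cv2.INTER_CUBIC))
a=cv2.cvtColor(robot.grab_frame("wrist"),cv2.COLOR_RGB2BGR)
cv2.imwrite("pics/w10.png",a)
E
```

```text
t 12.07 target [0.5337 0.0131 0.068 ] d mm [-0.9  0.2 -0.9] wz 0.0 F [ 0.1 -0.2  0.7] q [-0.11  0.48  1.82 -0.    0.84 -0.8 ]
```

View pics/s10.png

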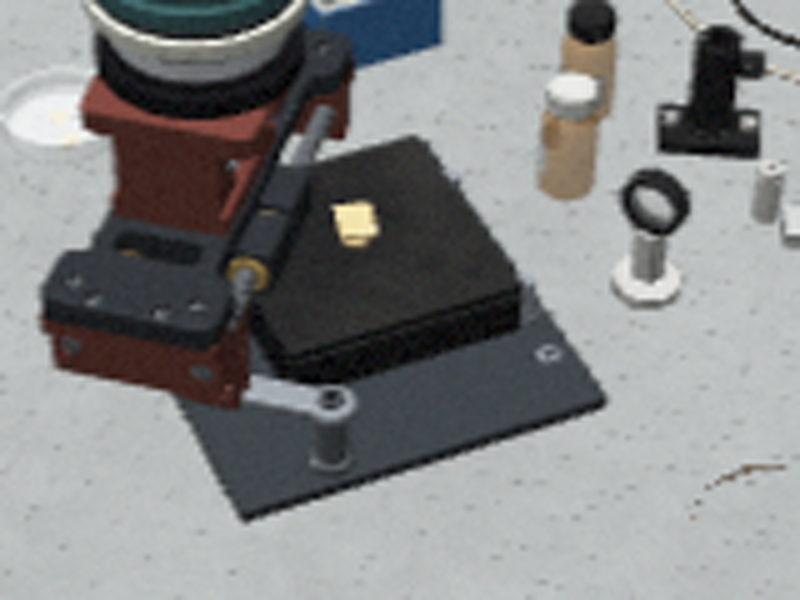

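View pics/w10.png

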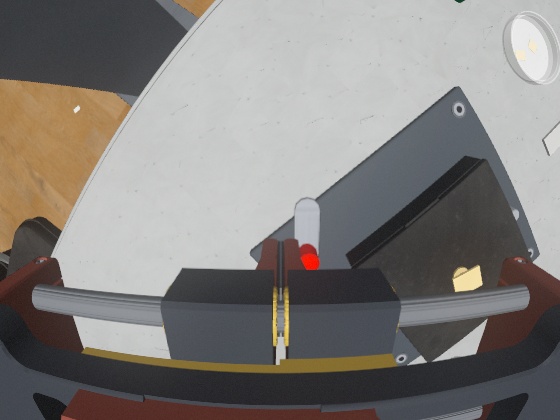

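The clip is turning with the finger: the peg is against the fingertip at (308,258) in the wrist view. The block and chip are unchanged. I continue the arc.

apply_moves(moves=[{"dx": 2.6, "dy": 4.0, "dz": 0, "wx": 0, "wy": 0, "wz": -0.1, "grip": 1}, {"dx": 3.0, "dy": 3.7, "dz": 0, "wx": 0, "wy": 0, "wz": -0.1, "grip": 1}, {"dx": 3.4, "dy": 3.3, "dz": 0, "wx": 0, "wy": 0, "wz": -0.1, "grip": 1}, {"dx": 3.7, "dy": 3.0, "dz": 0, "wx": 0, "wy": 0, "wz": -0.1, "grip": 1}])

```text
time: 12.68
tcp_pos: [0.547, 0.0267, 0.0688]
ee_rot: [-3.141, -0.0, 1.872]
force: [-0.3, -0.8, 0.6]
opening: 0.0002
```

apply_moves(moves=[{"dx": 4.0, "dy": 2.6, "dz": 0, "wx": 0, "wy": 0, "wz": -0.1, "grip": 1}, {"dx": 4.2, "dy": 2.2, "dz": 0, "wx": 0, "wy": 0, "wz": -0.1, "grip": 1}, {"dx": 4.4, "dy": 1.8, "dz": 0, "wx": 0, "wy": 0, "wz": -0.1, "grip": 1}])

```text
time: 13.05
tcp_pos: [0.5595, 0.0332, 0.0688]
ee_rot: [-3.141, 0.0, 1.572]
force: [-0.6, -0.9, -0.2]
opening: 0.0002
```

```bash
python3 - <<'E'
from h import *
go([*F(1.39,1),68],yawrel=-1.39)
p=robot.camera_params("wrist")
a=cv2.cvtColor(robot.grab_frame("wrist"),cv2.COLOR_RGB2BGR)
cv2.imwrite("pics/w11.png",a)
E
```

```text
t 13.05 target [0.559  0.0336 0.068 ] d mm [-0.5  0.4 -0.8] wz -0.002 F [-0.6 -0.9 -0.2] q [-0.06  0.51  1.76 -0.    0.87 -0.07]
```

View pics/w11.png

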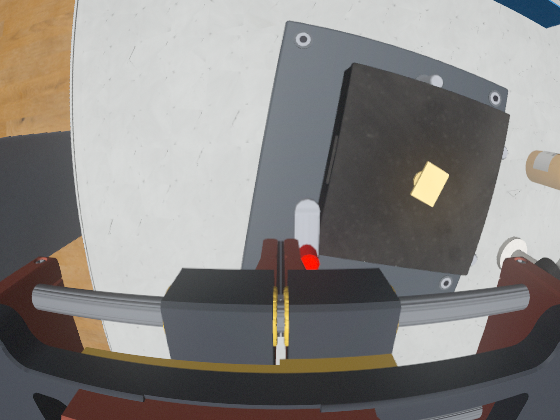

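The peg is held at (308,258) and the blade is just about to swing over the near-right corner. The chip at (430,184) stands, and the left pin at (436,80) is at the block's edge. On to the stop.

apply_moves(moves=[{"dx": 4.6, "dy": 1.3, "dz": 0, "wx": 0, "wy": 0, "wz": -0.1, "grip": 1}, {"dx": 4.7, "dy": 0.9, "dz": 0, "wx": 0, "wy": 0, "wz": -0.1, "grip": 1}, {"dx": 4.7, "dy": 0.4, "dz": 0, "wx": 0, "wy": 0, "wz": -0.1, "grip": 1}, {"dx": 4.8, "dy": -0.1, "dz": 0, "wx": 0, "wy": 0, "wz": -0.1, "grip": 1}])

```text
time: 13.6
tcp_pos: [0.5782, 0.0357, 0.0687]
ee_rot: [-3.141, 0.0, 1.173]
force: [-0.6, -1.4, 0.2]
opening: 0.0005
```

apply_moves(moves=[{"dx": 2.4, "dy": -0.2, "dz": 0, "wx": 0, "wy": 0, "wz": -0.05, "grip": 1}, {"dx": 2.3, "dy": -0.3, "dz": 0, "wx": 0, "wy": 0, "wz": -0.05, "grip": 1}])

```text
time: 13.85
tcp_pos: [0.5829, 0.0352, 0.0687]
ee_rot: [-3.141, 0.0, 1.075]
force: [-0.1, -0.3, 0.5]
opening: 0.0006
```

apply_moves(moves=[{"dx": 1.2, "dy": -0.3, "dz": 0, "wx": 0, "wy": 0, "wz": -0.02, "grip": 1}, {"dx": 1.2, "dy": -0.3, "dz": 0, "wx": 0, "wy": 0, "wz": -0.02, "grip": 1}])

```text
time: 14.1
tcp_pos: [0.5846, 0.0349, 0.0686]
ee_rot: [-3.139, 0.001, 1.033]
force: [-4.3, 2.2, 2.7]
opening: 0.0
```

```bash
python3 - <<'E'
from h import *
go([*F(1.92,0),68],yawrel=-1.92)
a=cv2.cvtColor(robot.grab_frame("wrist"),cv2.COLOR_RGB2BGR)
cv2.imwrite("pics/w12.png",a)
E
```

```text
t 14.1 target [0.5848 0.0347 0.068 ] d mm [ 0.1 -0.1 -0.6] wz 0.007 F [-4.3  2.2  2.7] q [-0.06  0.54  1.71  0.    0.9   0.48]
```

View pics/w12.png

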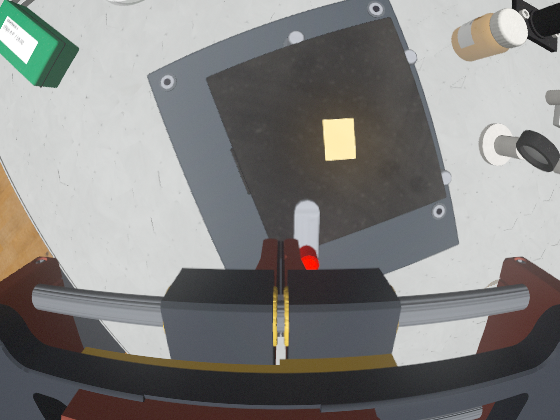

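The force rose to about 5 N exactly at 1.92 rad, so the clip is at its stop. The blade lies over the corner at (306,220), the block's sides meet all three pins at (296,38), (410,56) and (446,178), and the chip stands. I back off and check.

apply_moves(moves=[{"dx": -2.6, "dy": 1.5, "dz": 0, "wx": 0, "wy": 0, "wz": 0, "grip": 1}, {"dx": -6, "dy": 3.5, "dz": 0, "wx": 0, "wy": 0, "wz": 0, "grip": 1}, {"dx": -9, "dy": 5, "dz": 0, "wx": 0, "wy": 0, "wz": 0, "grip": 1}, {"dx": 0, "dy": 0, "dz": 40, "wx": 0, "wy": 0, "wz": 0, "grip": 1}, {"dx": -20, "dy": 10, "dz": 55, "wx": 0, "wy": 0, "wz": 0, "grip": 1}])

```text
time: 14.78
tcp_pos: [0.5478, 0.0546, 0.1638]
ee_rot: [-3.14, 0.001, 1.032]
force: [0.4, 0.4, 0.2]
opening: 0.0002
```

apply_moves(moves=[{"dx": -40, "dy": 30, "dz": 40, "wx": 0, "wy": 0, "wz": 0, "grip": 1}, {"dx": -40, "dy": 40, "dz": 0, "wx": 0, "wy": 0, "wz": 0, "grip": 1}, {"dx": -10, "dy": 40, "dz": 0, "wx": 0, "wy": 0, "wz": 0, "grip": 1}, {"dx": 0, "dy": 30, "dz": 0, "wx": 0, "wy": 0, "wz": 0, "grip": 1}, {"dx": 0, "dy": 0, "dz": 0, "wx": 0, "wy": 0, "wz": 0, "grip": 1}])

```text
time: 15.4
tcp_pos: [0.4585, 0.1955, 0.203]
ee_rot: [3.141, -0.001, 1.036]
force: [-1.2, -0.4, 0.2]
opening: 0.0006
```

```bash
python3 - <<'E'
from h import *
print(robot.get_state()["tcp_pos"],robot.get_state()["force"])
for n,(r0,r1,c0,c1) in {"scene":(150,270,190,350),"top":(150,260,190,310)}.items():
    a=cv2.cvtColor(robot.grab_frame(n),cv2.COLOR_RGB2BGR)
    cv2.imwrite(f"pics/{n}13.png",cv2.resize(a[r0:r1,c0:c1],None,fx=5,fy=5,interpolation=cv2.INTER_CUBIC))
E
```

```text
[0.45851082 0.19549181 0.20299963] [-1.20582413 -0.3678338   0.17369476]
```

View pics/scene13.png

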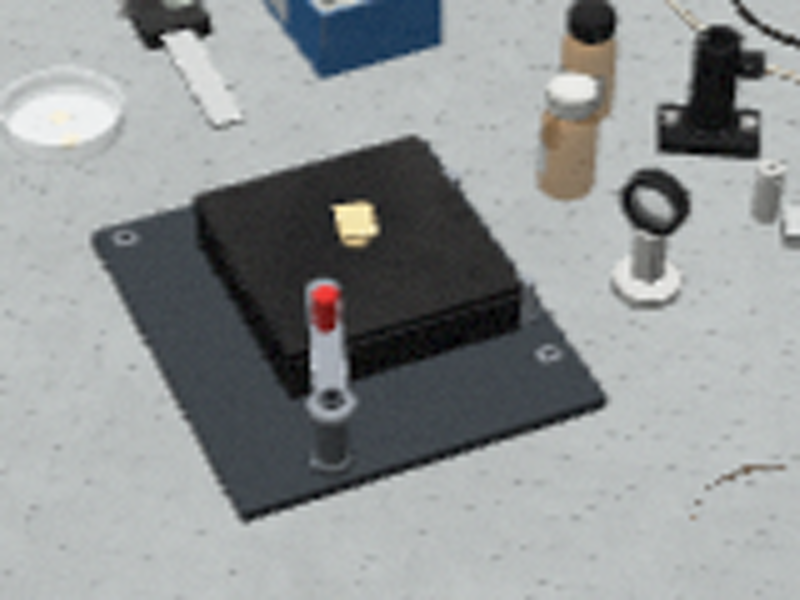

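View pics/top13.png

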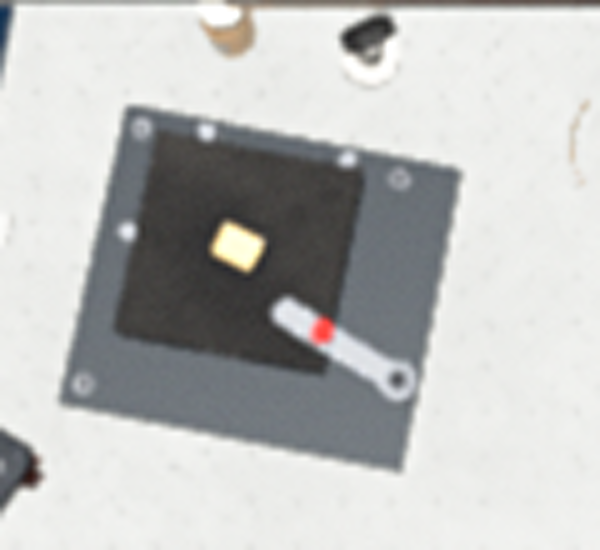

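Unobstructed top view: the block is against all three pins, at (206,132), (347,158) and (127,231), the chip is at (238,246), and the blade lies over the near-right corner. One last fit.

```bash
python3 - <<'E'
from h import *
pt=robot.camera_params("top"); st=np.array([.6294,.0643,-.181])
b=uz([(154,127),(363,170),(325,375),(114,332)],5,(190,150))
x,r=fit([("top",pt,BLK,b)],ST);d=x[:2]-st[:2];c,q=np.cos(st[2]),np.sin(st[2])
print((np.array([c*d[0]+q*d[1],-q*d[0]+c*d[1]])*1000).round(1),(x[2]-st[2]).round(3),r.round(1).tolist())
for th in (1.8,1.92): print(th,proj(w([(-40-45*np.cos(th),-84+45*np.sin(th),63.5)],st),"top",pt).round(1), uz((323,330),5,(190,150)))
E
```

```text
[12.5 12.3] 0.006 [[0.5, 0.3], [0.2, -0.6], [-0.4, -0.2], [-0.3, 0.5]]
1.8 [[253.  217.7]] [254.2 215.6]
1.92 [[254.  215.8]] [254.2 215.6]
```

```bash
python3 -c "
from bench import robot
print(robot.finish_job())"
```

```text
the job is handed in; nothing more can be done
None
```

The job is done and handed in at about 15.5 s, with the arm clear of everything. In order:

1. **Near side:** I pushed its middle until the block sat against the two far pins, at up to about 8.5 N.
2. **Right side:** I pushed its middle left until the block met the left pin, at about 7 N.
3. **Clip:** I pushed the red peg round clockwise to its stop, at about 5 N.

**Last checks:** the final top-camera fit puts the block at (12.5, 12.3) mm in the plate's axes, turned 0.006 rad; home is (12.5, 12.5). The peg is where 1.92 rad predicts, with the blade over the near-right corner. The chip stub is still standing on the block. The vial, lens and dish look unmoved; the tape roll was outside the last pictures, and nothing went near it after it was last seen in place.

**Disagreements along the way:**
- **Plate position:** the scene camera put the plate about 4 mm off the other cameras in y.
- **Block turn after the first push:** a rough scene-camera fit showed -0.03 rad where the wrist camera showed -0.005. The final top view agrees with it being square.
- **Refused calls:** my first two move calls were refused because the rows left out keys; nothing moved.

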